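# Overhang a nickel-silver blank on the sawing ledge

### The job

Get the nickel-silver blank ready for sawing: push it up flat against the ledge's brass fence and along the fence towards the ledge's steel-tipped open end, until the scribed line is level with that end, so that just the blue strip hangs out over the tray. Only push it with the fingers, flat on the ledge: do not lift or tip it or let it fall, leave the tray, bottle, tool pot and piercing saw where they are, and finish with the blank at rest and your hand clear.

Things in the scene. Friction and masses are not known exactly. Their poses are not given: they have to be found in the camera images.
- blank: loose flat rectangular plate of silver-grey nickel silver, 70 mm (own x) by 110 mm (own y) by 4 mm thick, about 0.26 kg (varies by some 30 per cent). Lies on the ledge's top, 10 to 25 mm short of the fence (at the middle of its long side), its line 48 to 128 mm short of the open end, and turned by up to 0.14 rad. Origin: centre of its underside; z up. The last 28 mm at its +y end, over the whole width, are coated with blue marking fluid (the waste strip to be sawn off)
- scribe_line (a point): middle of the thin scribed line across the blank's top face, parallel to its x, where the blue strip meets the bare metal: at (0, 27, 4) mm in the blank's frame, 28 mm from its +y end and 82 mm from its -y end
- ledge_end (a point): reference corner of the ledge: on its top surface (60 mm above the bench), where the fence's face meets the open end. Axes: x square to the fence, pointing into it (the fence's face is the plane x = 0; the ledge's top reaches from there to x = -105 mm); y along the ledge, pointing out of the open end (the end face with the steel strip is the plane y = 0, the ledge reaches back to y = -300 mm); z up
- ledge: fixed wooden sawing ledge: a board 120 mm (x) by 300 mm (y) and 20 mm thick on two bearers screwed to the bench, top 60 mm above the bench, with a brass fence 15 mm thick and 12 mm high along the whole +x side of its top (the side away from the robot). Its open end, tipped with a steel strip, is at +y. Origin: centre of its footprint at bench height; same axes as ledge_end, which lies at (45, 150, 60) mm; its y axis is within 0.28 rad of world y
- tray: shallow aluminium filings tray, 125 by 115 by 14 mm, on the bench below the ledge's open end; must stay put. Origin: centre of its underside
- bottle: small white bottle of marking fluid, 38 mm across, 78 mm high, on the bench; must stay put. Origin: centre of its underside
- pot: white ceramic pot, 84 mm across and 95 mm high, with hand tools standing in it up to 185 mm high, on the bench; must stay put. Origin: centre of its underside
- saw: jeweller's piercing saw lying on the bench, wooden handle to its -x, steel bow to its -y, 285 mm long, 95 mm wide, 30 mm high; must stay put. Origin: at bench height, on the blade's line, some 20 mm ahead (+x) of the clamp next to the handle
Not all that is in view belongs to the job. Several things have the shape of the blank; the one meant has the colours described above.

How it is judged:
By the outcome, as a careful person would: the job done as asked, in the order asked, and still so for the second after the job is handed in, with the robot touching nothing.
It also fails if it takes over 61 s, if anything falls off the work surface, if the arm or the gripper's body presses on something with over 40 N, if the wrist force passes 120 N, or if a joint passes its speed limit or range.

### The arm

A 6-joint arm with a two-finger parallel gripper is mounted at the origin on the work surface. World frame = base frame: x ahead of the robot, y to its left, z up, the work surface at z = 0. Lengths are in mm, angles in degrees, forces in N, time in s.
With the tool pointing down it reaches from about 350 to 850 mm from the base axis. Payload 8.1 kg.
Tool frame: the origin (TCP) lies between the finger pads; the fingertips stand 22 mm ahead of it and the grasp point (between the pads) lies 3 mm ahead of it; z points along the fingers, y is the line along which they close (so a half turn about z gives the same grasp; the last joint's range is limited). The gripper opens to 85 mm and grips with 20 to 120 N. Pads are 22 mm wide; open, the fingers measure 114 mm over their backs; the gripper's body (76 mm by 85 mm) begins 54 mm behind the grasp point. The pads swing forward as they close: fully open they stand 13 mm farther back than shut.
Start: joints at [-73.82, 7.471, 85.268, -0, 87.261, -4.893], TCP at [215.758, -559.87, 253.292] pointing down, gripper open.
Joint ranges: [-169.43, 169.43], [-51.17, 129.36], [1.28, 143.12], [-76.62, 256.62], [0, 156.53], [-152.29, 152.29]. Speed limits (degrees/s): [136.94, 136.94, 159.86, 180, 180, 180].

### API

Orientations are given as [roll, pitch, yaw] about the fixed x, y, z axes, in that order (R = Rz(yaw) Ry(pitch) Rx(roll)).
In Python, from bench import sense, snapshot, calibration, hand_in gives the robot as it stands.
- The arm moves only by the shell command python3 -m crank 'ROWS' [FORCE]. ROWS is JSON, a list of rows, each a list of 5 numbers: the shift along the tool's x, y, z in cm, then the turn about the tool's z in rad, then the finger opening in cm, from 0 to 8.54. A call has 1 to 20 rows; each row is the pose to reach, as a shift and turn from the pose commanded when the call began, along the tool's axes at that moment; what a row does not reach only later rows make up. A row lasts 1/10 s, in which the tool goes at most 50 mm and 8.59 degrees, less where a joint would pass 70% of its speed; a pose out of reach is approached as far as the arm can. A call with a gripper value outside its range is refused whole. The fingers move at their own pace and stop on an object; FORCE is the grip in N (left out, the last holds). Time passes only in rows, so rows that repeat a pose let the fingers close. It gives the time, the measured TCP pose, the force, the opening and the grip force at its end, in the units of the state.
- sense(): the state, without advancing time (a new reading comes with each control period).
- snapshot(name): name is "scene" or "side" or "wrist"; returns (picture, depth): 384x512x3 uint8, red, green, blue; 384x512 float32, mm along the optical axis (not along the pixel's ray), 0 where there is no reading.
- calibration(name): a dict with "fovy" (degrees; the focal length in pixels is half the picture's height over the tangent of half this angle, whatever the lens; pixels are square), "cx", "cy" (the principal point, pixels), "rvec" (rotation vector, rad) and "tvec" (3), from world to camera coordinates, as OpenCV has them; the wrist camera has in their place "tool_from_camera" (4x4, takes a point from camera to tool coordinates, whose origin is the TCP and whose axes are the flange's). Camera axes: x right, y down, z forward; pixel columns grow to the right and rows downward; lengths in mm; the calibration is good to about 2 mm. A picture is of the moment at which its call begins: read the wrist's pose just before it. calibration takes no time and is no camera call.
- hand_in(): hands the job in; it is judged then, once.
The state is a dict: "time": time; "joint_pos": joint angles; "qd": joint speeds; "joint_efforts": joint torques, N m; "tool_pos": TCP position; "tcp_rot": TCP orientation; "ft_force": force on the tool from outside, world axes, zero at the start; "wrist_torque": the same for the moment, N m; "finger_gap": finger opening in mm; "grip_force": force on a finger pad.
Only numpy, scipy, OpenCV 4.12 (cv2) and the standard library are available. Lean on these libraries where they do the work, as an engineer would, in place of code of your own. Each camera call takes 0.05 s, during which the arm holds its last target. There are 200 camera calls.

## Working session

There is one attempt and no reset: what is moved stays moved. The work goes in short steps, Python scripts to look and compute and a shell command to move; the robot and the scene stay as the last step left them, time stands still between calls to the robot, and variables do not carry over. Pictures are saved under pics/ and viewed, at most 10 in all, crops included, and the job is handed in when it is done.

```bash
mkdir -p pics; cat > h.py <<'E'
import numpy as np, cv2
from bench import sense, snapshot, calibration, hand_in
from scipy.spatial.transform import Rotation as R
def cam(name):
    """returns pic, depth, f,cx,cy, T world_from_cam"""
    s=sense(); p,d=snapshot(name); c=calibration(name)
    f=p.shape[0]/2/np.tan(np.radians(c['fovy'])/2)
    T=np.eye(4)
    if name=='wrist':
        B=np.eye(4);B[:3,:3]=R.from_euler('xyz',s['tcp_rot'],degrees=True).as_matrix();B[:3,3]=s['tool_pos']
        T=B@np.array(c['tool_from_camera'])
    else:
        r=cv2.Rodrigues(np.array(c['rvec'],float))[0];T[:3,:3]=r.T;T[:3,3]=-r.T@np.array(c['tvec'],float).ravel()
    return p,d,f,c['cx'],c['cy'],T
def onplane(uv,z,C):
    p,d,f,cx,cy,T=C
    v=T[:3,:3]@np.array([(uv[0]-cx)/f,(uv[1]-cy)/f,1]); o=T[:3,3]
    return o+v*(z-o[2])/v[2]
def bydepth(uv,C):
    p,d,f,cx,cy,T=C
    u,v=int(uv[0]),int(uv[1]); z=np.median(d[v-1:v+2,u-1:u+2])
    return T[:3,:3]@(z*np.array([(u-cx)/f,(v-cy)/f,1]))+T[:3,3]
E
python3 - <<'E'
from h import *
import pickle
s=sense();print(s)
for n in ('scene','side'):
    C=cam(n);pickle.dump(C,open(n+'.pkl','wb'));cv2.imwrite(f'pics/{n}.png',cv2.cvtColor(C[0],cv2.COLOR_RGB2BGR));print(C[2:])
E
```

```text
{'time': 0.0, 'joint_pos': array([-7.38200531e+01,  7.51590316e+00,  8.53287183e+01,  4.28696875e-04,
        8.72605384e+01, -4.89241358e+00]), 'qd': array([-0.02634998, -0.15503618,  0.07337469, -0.01196877,  0.03300989,
        0.12146024]), 'joint_efforts': array([-1.04283235e-04, -5.69402969e+01, -5.00548446e+01, -1.68177021e-04,
        1.51888799e-02,  4.97166434e-05]), 'tool_pos': array([ 215.6180897 , -559.38408681,  252.24147092]), 'tcp_rot': array([-1.79895260e+02, -9.39516216e-03,  2.10723311e+01]), 'ft_force': array([0.53334757, 0.17411771, 0.09145282]), 'wrist_torque': array([ 0.02464374, -0.0170221 , -0.02327931]), 'grip_force': 0.0, 'finger_gap': 85.6725970754058}
(np.float64(458.04626014495227), 254.78667946501702, 187.97530496350487, array([[ 8.97995489e-01,  2.46126672e-01, -3.64726972e-01,
         9.27321740e+02],
       [ 4.39993825e-01, -4.96484208e-01,  7.48270583e-01,
        -8.40941338e+02],
       [ 3.08816653e-03, -8.32421223e-01, -5.54134794e-01,
         7.03424736e+02],
       [ 0.00000000e+00,  0.00000000e+00,  0.00000000e+00,
         1.00000000e+00]]))
(np.float64(413.3235237874739), 258.6304911516255, 192.103314121296, array([[ 9.76556533e-01, -1.73876777e-01,  1.26902340e-01,
         3.68408205e+02],
       [-2.14691967e-01, -7.43886026e-01,  6.32883038e-01,
        -6.51162643e+02],
       [-1.56427858e-02, -6.45290978e-01, -7.63776706e-01,
         8.56908578e+02],
       [ 0.00000000e+00,  0.00000000e+00,  0.00000000e+00,
         1.00000000e+00]]))
```

View pics/scene.png

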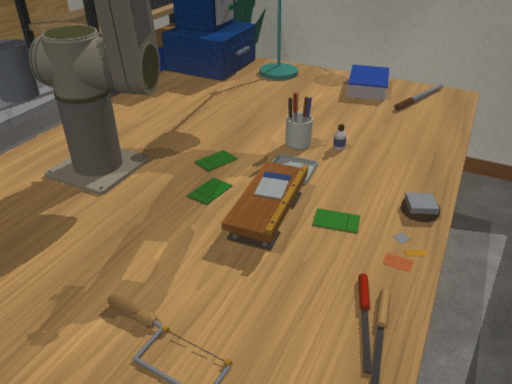

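View pics/side.png

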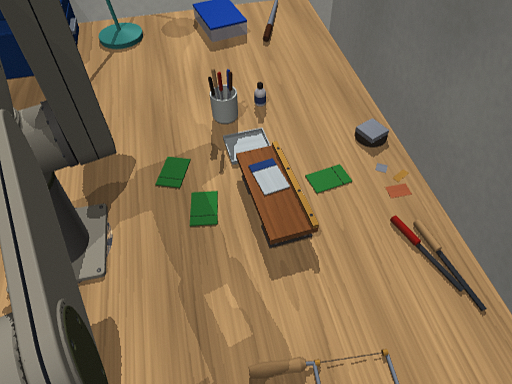

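The silver plate with a blue strip, on the ledge (scene 273,185; side 268,177), fits the blank. The three green plates (scene 216,160 / 209,190 / 337,220) have the same shape but the wrong colour, and they lie on the bench. I'll confirm with an enlarged crop of both views.

```bash
python3 - <<'E'
import cv2,numpy as np
a=cv2.imread('pics/scene.png')[140:250,220:325];b=cv2.imread('pics/side.png')[120:250,220:325]
a=cv2.resize(a,None,fx=4,fy=4,interpolation=cv2.INTER_CUBIC);b=cv2.resize(b,None,fx=3.6,fy=3.6,interpolation=cv2.INTER_CUBIC)
h=max(a.shape[0],b.shape[0]);o=np.zeros((h,a.shape[1]+b.shape[1],3),np.uint8);o[:a.shape[0],:a.shape[1]]=a;o[:b.shape[0],a.shape[1]:]=b
print(o.shape,a.shape);cv2.imwrite('pics/crop1.png',o)
E
```

```text
(468, 798, 3) (440, 420, 3)
```

View pics/crop1.png

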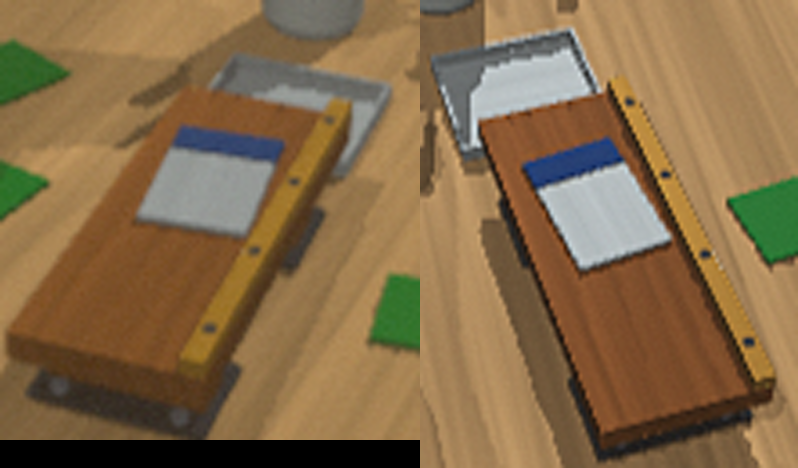

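The crop confirms it: a silver-grey plate with a blue strip towards the tray end, short of the fence. I'll measure from both views.

```bash
python3 - <<'E'
from h import *
import pickle
S=pickle.load(open('scene.pkl','rb'));D=pickle.load(open('side.pkl','rb'))
fs=lambda p:(220+(p[0]+.5)/4-.5,140+(p[1]+.5)/4-.5)
fd=lambda p:(220+(p[0]-420+.5)/3.6-.5,120+(p[1]+.5)/3.6-.5)
np.set_printoptions(precision=1,suppress=True)
for n,z,a,b in [('endL',60,(190,87),(480,122)),('nearL',60,(8,350),(604,437)),('fenceTopEnd L',72,(330,100),(612,78)),('fenceTopNear L',72,(183,362),(757,385)),
 ('b+y-x',64,(180,127),(525,167)),('b+y+x',64,(284,141),(613,140)),('b-y+x',64,(247,236),(671,240)),('b-y-x',64,(137,219),(583,270)),('line-x',64,(170,148),(537,191)),('line+x',64,(277,162),(626,164))]:
    print(n,onplane(fs(a),z,S),onplane(fd(b),z,D))
print(bydepth(fd((598,205)),D),bydepth(fs((205,190)),S))
print(bydepth((224,85),D),bydepth((260,90),D))
E
```

```text
endL [475.9 162.9  60. ] [470.9 158.4  60. ]
nearL [ 506.9 -147.7   60. ] [ 496.3 -140.6   60. ]
fenceTopEnd L [576.1 170.4  72. ] [577.1 170.2  72. ]
fenceTopNear L [ 605.6 -127.3   72. ] [ 599.6 -131.7   72. ]
b+y-x [494.8 105.8  64. ] [494.2 100.3  64. ]
b+y+x [563.6 120.3  64. ] [564.  112.6  64. ]
b-y+x [585.1   9.2  64. ] [580.2   6.9  64. ]
b-y-x [517.   -4.1  64. ] [513.7  -5.8  64. ]
line-x [500.1  79.2  64. ] [497.9  74.7  64. ]
line+x [569.3  94.6  64. ] [567.4  86.2  64. ]
[538.7  55.6  61.2] [540.3  40.5  66.2]
[484.3 433.9  91.3] [597.5 428.9  56.8]
```

```bash
python3 -m crank '[[51.1,-42.5,0,0.28,6],[51.1,-42.5,0,0.28,6],[51.1,-42.5,0,0.28,6],[51.1,-42.5,0,0.28,6],[51.1,-42.5,0,0.28,6],[51.1,-42.5,0,0.28,6],[51.1,-42.5,0,0.28,6],[51.1,-42.5,0,0.28,6],[51.1,-42.5,0,0.28,6],[51.1,-42.5,0,0.28,6],[51.1,-42.5,0,0.28,6],[51.1,-42.5,0,0.28,6],[51.1,-42.5,0,0.28,6],[51.1,-42.5,0,0.28,6],[51.1,-42.5,0,0.28,6],[51.1,-42.5,0,0.28,6],[51.1,-42.5,0,0.28,6],[51.1,-42.5,0,0.28,6]]'
python3 - <<'E'
from h import *
import pickle
C=cam('wrist');pickle.dump(C,open('w1.pkl','wb'));cv2.imwrite('pics/w1.png',cv2.resize(cv2.cvtColor(C[0],cv2.COLOR_RGB2BGR),(800,600),interpolation=cv2.INTER_CUBIC))
E
```

```text
time: 1.9
tool_pos: [539.4, 19.1, 253.4]
tcp_rot: [180.0, -0.0, 4.9]
ft_force: [-0.6, -0.3, -0.2]
finger_gap: 59.8
grip_force: 0.0
```

View pics/w1.png

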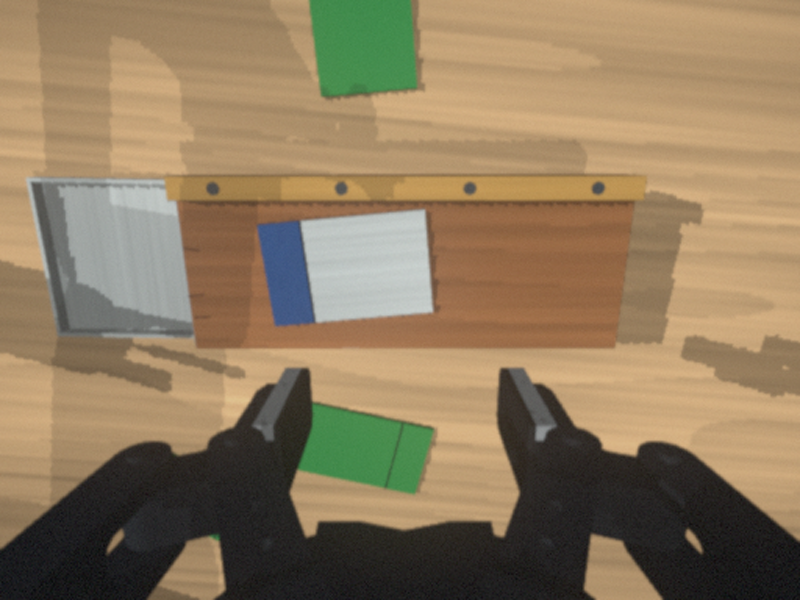

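The wrist view shows the blank with corners at (258,224), (275,325), (434,312) and (426,209), and the fence face along row 202. The ledge's open end runs from (179,202) to (195,347).

```bash
python3 - <<'E'
from h import *
import pickle
C=pickle.load(open('w1.pkl','rb'));np.set_printoptions(precision=1,suppress=True)
f=lambda p:((p[0]+.5)/1.5625-.5,(p[1]+.5)/1.5625-.5)
P={n:onplane(f(p),z,C) for n,z,p in [('E',60,(179,202)),('N',60,(634,202)),('EL',60,(195,347)),('NL',60,(616,347)),('++',64,(258,224)),('-+',64,(275,325)),('--',64,(434,312)),('+-',64,(426,209)),('l+',64,(300,220)),('l-',64,(315,322))]}
E=P['E'];d=(P['E']-P['N']);yaw=np.degrees(np.arctan2(-d[0],d[1]));d/=np.linalg.norm(d);ex=np.array([d[1],-d[0],0]);print('yaw',yaw)
for n,p in P.items(): print(n,p,'ledge',ex@(p-E),d@(p-E))
print(bydepth(f((560,250)),C),bydepth(f((370,260)),C),np.array(calibration('wrist')['tool_from_camera']))
E
```

```text
yaw 4.912378151537713
E [573.2 168.2  60. ] ledge 0.0 0.0
N [ 598.6 -127.9   60. ] ledge -2.0230002026167872e-18 -297.2521420743973
EL [471.7 161.8  60. ] ledge -101.66300939744012 2.2619356574447016
NL [ 497.3 -137.8   60. ] ledge -101.80569735274399 -298.3859591200974
++ [563.9 115.7  64. ] ledge -13.788559072929297 -51.52998562953123
-+ [494.8 104.   64. ] ledge -83.64824130541587 -57.2393220750332
-- [513.6  -5.1  64. ] ledge -74.19834837401737 -167.57078683165602
+- [582.9   7.3  64. ] ledge -4.125913444999216 -161.13484994348354
l+ [568.8  88.4  64. ] ledge -11.195908367879372 -79.11362829488864
l- [499.3  76.4  64. ] ledge -81.45547946751687 -85.14488359604688
[564.1 -84.8  60.6] [546.4  41.9  64. ] [[   0.    -1.    -0.3   72.2]
 [   1.    -0.     0.     0.9]
 [  -0.    -0.3    1.  -120.7]
 [   0.     0.     0.     1. ]]
```

```bash
python3 - <<'E'
from h import *
import pickle
C=pickle.load(open('w1.pkl','rb'));np.set_printoptions(precision=1,suppress=True)
f=lambda p:((p[0]+.5)/1.5625-.5,(p[1]+.5)/1.5625-.5)
for p in [(290,374),(297,374),(515,374),(522,380),(265,430),(305,385),(545,430)]: print(p,bydepth(f(p),C)-[539.4,19.1,253.4])
E
python3 -m crank '[[-0.5,9,4,0,6],[-0.5,9,8,0,6],[-0.5,9,12,0,6],[-0.5,9,15,0,6],[-0.5,9,16,0,6],[-0.5,9,16,0,6],[-0.5,9,16,0,6]]'
```

```text
(290, 374) [ 8.5 34.  -8.3]
(297, 374) [ 8.7 32.1 -8.1]
(515, 374) [ 14.3 -32.8  -7.9]
(522, 380) [ 14.5 -33.6  -3.5]
(265, 430) [ 7.3 33.3 20.5]
(305, 385) [ 4.7 29.5 -9.4]
(545, 430) [ 13.  -33.8  20.4]
time: 2.65
tool_pos: [544.1, -69.9, 95.7]
tcp_rot: [180.0, -0.2, 5.0]
ft_force: [0.0, -0.2, -0.1]
finger_gap: 60.0
grip_force: 0.0
```

```bash
python3 -m crank '[[0,0,0.6,0,6],[0,0,1.0,0,6],[0,0,1.0,0,6],[0,0,1.0,0,6]]'; python3 -m crank '[[0,0,0.2,0,6],[0,0,0.2,0,6]]';python3 -m crank '[[0,0,0.2,0,6],[0,0,0.2,0,6]]'; python3 -m crank '[[0,0,0.2,0,6],[0,0,0.2,0,6]]' 
python3 - <<'E'
from h import *
C=cam('wrist');cv2.imwrite('pics/w2.png',cv2.cvtColor(C[0],cv2.COLOR_RGB2BGR))
E
```

```text
time: 3.05
tool_pos: [542.9, -69.5, 83.7]
tcp_rot: [180.0, -0.0, 5.0]
ft_force: [-0.7, -0.4, -0.2]
finger_gap: 60.2
grip_force: 0.0
time: 3.25
tool_pos: [542.6, -69.6, 81.2]
tcp_rot: [-180.0, 0.0, 5.0]
ft_force: [-0.6, 0.6, 1.0]
finger_gap: 60.2
grip_force: 0.0
time: 3.45
tool_pos: [542.5, -69.6, 78.9]
tcp_rot: [-180.0, 0.0, 5.0]
ft_force: [0.2, -0.0, -0.7]
finger_gap: 60.4
grip_force: 0.0
time: 3.65
tool_pos: [542.6, -69.6, 77.1]
tcp_rot: [-180.0, 0.0, 5.0]
ft_force: [0.7, 0.8, 0.4]
finger_gap: 59.9
grip_force: 0.0
```

View pics/w2.png

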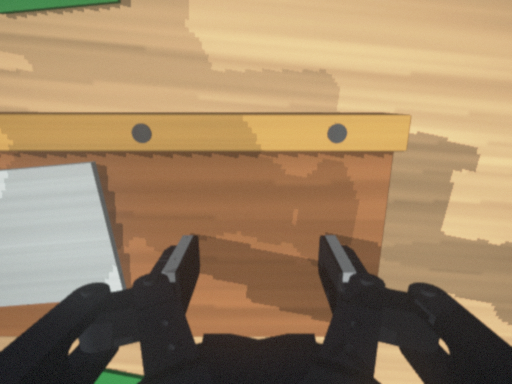

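Wrist view: the fingertips (190,240) and (325,240) are just above bare ledge, clear of the blank. Feeling for the surface.

```bash
python3 -m crank '[[0,0,0.1,0,6],[0,0,0.1,0,6]]'; python3 -m crank '[[0,0,0.1,0,6],[0,0,0.1,0,6]]';python3 -m crank '[[0,0,0.1,0,6],[0,0,0.1,0,6]]'
```

```text
time: 3.9
tool_pos: [542.7, -69.7, 77.0]
tcp_rot: [180.0, 0.0, 5.0]
ft_force: [-4.0, 0.2, 6.6]
finger_gap: 59.9
grip_force: 3.2
time: 4.1
tool_pos: [542.8, -69.7, 76.9]
tcp_rot: [180.0, 0.0, 5.0]
ft_force: [-8.9, 1.5, 16.0]
finger_gap: 59.9
grip_force: 7.7
time: 4.3
tool_pos: [542.8, -69.7, 76.9]
tcp_rot: [180.0, 0.0, 5.0]
ft_force: [-13.1, 1.7, 24.0]
finger_gap: 60.0
grip_force: 12.1
```

```bash
python3 -m crank '[[0,0,-1,0,6],[-2,-2,-4,0,6],[-5.5,-6,-4,0,6],[-5.5,-10,-4,0,6],[-5.5,-12.5,-4,0,6],[-5.5,-12.5,-4,0,6],[-5.5,-12.5,-2,0,6],[-5.5,-12.5,-0.9,0,6],[-5.5,-12.5,-0.4,0,6],[-5.5,-12.5,-0.4,0,6],[-5.5,-12.5,-0.4,0,6]]'
python3 - <<'E'
from h import *
C=cam('wrist');cv2.imwrite('pics/w3.png',cv2.cvtColor(C[0],cv2.COLOR_RGB2BGR))
E
```

```text
time: 5.4
tool_pos: [477.1, 49.6, 78.4]
tcp_rot: [180.0, 0.0, 5.0]
ft_force: [-0.5, -0.8, -0.2]
finger_gap: 60.3
grip_force: 0.0
```

View pics/w3.png

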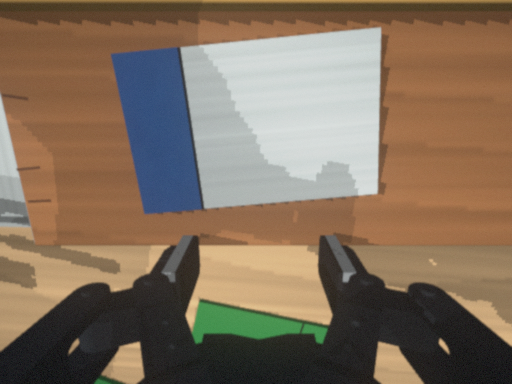

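The fingers (190,245 / 325,245) are level with the blank's long side and centred on it. Pushing towards the fence slowly.

```bash
python3 -m crank '[[0.3,0,0,0,6],[0.6,0,0,0,6],[0.8,0,0,0,6],[1.0,0,0,0,6],[1.2,0,0,0,6],[1.4,0,0,0,6],[1.6,0,0,0,6],[1.8,0,0,0,6],[2.0,0,0,0,6],[2.0,0,0,0,6]]'; python3 -m crank '[[0.1,0,0,0,6],[0.2,0,0,0,6],[0.2,0,0,0,6]]'; python3 -m crank '[[0.1,0,0,0,6],[0.2,0,0,0,6],[0.2,0,0,0,6]]';python3 -m crank '[[0.1,0,0,0,6],[0.2,0,0,0,6],[0.2,0,0,0,6]]'
python3 - <<'E'
from h import *
C=cam('wrist');cv2.imwrite('pics/w4.png',cv2.cvtColor(C[0],cv2.COLOR_RGB2BGR))
E
```

```text
time: 6.45
tool_pos: [497.1, 51.8, 78.3]
tcp_rot: [180.0, -0.0, 5.0]
ft_force: [-0.6, 1.2, -0.1]
finger_gap: 60.1
grip_force: 0.6
time: 6.75
tool_pos: [498.9, 52.0, 78.3]
tcp_rot: [-180.0, -0.0, 5.0]
ft_force: [-2.1, 1.1, 1.2]
finger_gap: 60.0
grip_force: 0.7
time: 7.05
tool_pos: [501.0, 52.1, 78.3]
tcp_rot: [180.0, -0.0, 5.0]
ft_force: [-2.1, 0.2, 0.9]
finger_gap: 60.2
grip_force: 0.9
time: 7.35
tool_pos: [503.0, 52.3, 78.3]
tcp_rot: [180.0, -0.0, 5.0]
ft_force: [-2.3, -0.1, 0.9]
finger_gap: 60.1
grip_force: 0.9
```

View pics/w4.png

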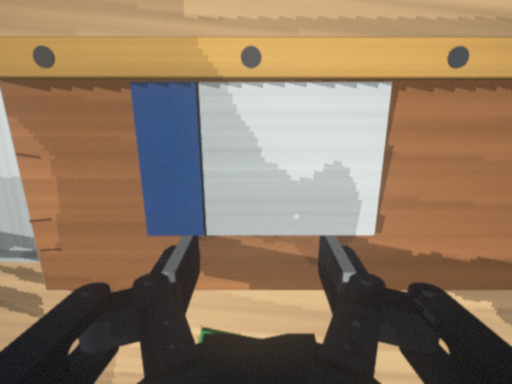

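The blank is now parallel to the fence and almost touching it (top edge at row 83, fence at row 80). A few more mm until the force rises.

```bash
python3 -m crank '[[0.1,0,0,0,6],[0.1,0,0,0,6]]'; python3 -m crank '[[0.1,0,0,0,6],[0.1,0,0,0,6]]'; python3 -m crank '[[0.1,0,0,0,6],[0.1,0,0,0,6]]'
```

```text
time: 7.6
tool_pos: [503.9, 52.4, 78.3]
tcp_rot: [180.0, -0.0, 5.0]
ft_force: [-2.4, -0.1, 0.8]
finger_gap: 60.0
grip_force: 1.0
time: 7.8
tool_pos: [504.2, 52.5, 78.2]
tcp_rot: [-180.0, 0.1, 5.0]
ft_force: [-5.3, -0.3, 3.7]
finger_gap: 59.9
grip_force: 3.3
time: 8.0
tool_pos: [504.5, 52.5, 78.0]
tcp_rot: [-180.0, 0.2, 5.0]
ft_force: [-10.2, -1.5, 7.4]
finger_gap: 60.0
grip_force: 6.1
```

```bash
python3 -m crank '[[-0.6,0,0,0,6],[-1.5,0,0,0,6],[-1.5,0,-3,0,6],[-1,2,-5,0,5],[0,5,-5,-0.3,4],[2,8.5,-5,-0.6,3],[4.1,8.5,-5,-1.57,3],[4.1,8.5,-5,-1.57,3],[4.1,8.5,-5,-1.57,3],[4.1,8.5,-5,-1.57,3],[4.1,8.5,-5,-1.57,3],[4.1,8.5,-5,-1.57,3],[4.1,8.5,-5,-1.57,3],[4.1,8.5,-5,-1.57,3],[4.1,8.5,-5,-1.57,3],[4.1,8.5,-5,-1.57,3],[4.1,8.5,-5,-1.57,3],[4.1,8.5,-5,-1.57,3],[4.1,8.5,-5,-1.57,3]]'
python3 - <<'E'
from h import *
import pickle
C=cam('wrist');pickle.dump(C,open('w5.pkl','wb'));cv2.imwrite('pics/w5.png',cv2.resize(cv2.cvtColor(C[0],cv2.COLOR_RGB2BGR),(800,600),interpolation=cv2.INTER_CUBIC))
E
```

```text
time: 9.9
tool_pos: [554.1, -28.5, 128.3]
tcp_rot: [180.0, 0.0, 94.9]
ft_force: [-0.3, 0.4, 0.4]
finger_gap: 29.8
grip_force: 0.0
```

View pics/w5.png

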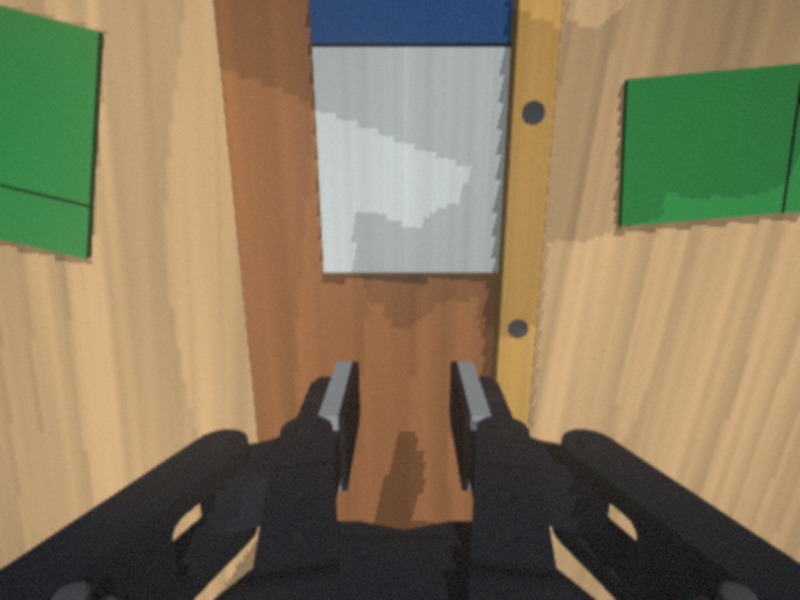

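The blank sits flush along the fence, with its line at row 45 and its -y edge at row 273 (columns 324–498). The fingers are behind that edge. Feeling for the surface again at this opening.

```bash
python3 - <<'E'
from h import *
import pickle
C=pickle.load(open('w5.pkl','rb'));np.set_printoptions(precision=1,suppress=True)
f=lambda p:((p[0]+.5)/1.5625-.5,(p[1]+.5)/1.5625-.5)
E=np.array([573.2,168.2,60]);a=np.radians(4.91);ex=np.array([np.cos(a),np.sin(a),0]);ey=np.array([-np.sin(a),np.cos(a),0])
for n,z,p in [('l+',64,(510,45)),('l-',64,(313,45)),('-+',64,(498,273)),('--',64,(324,273))]:
    q=onplane(f(p),z,C)-E;print(n,ex@q,ey@q)
q=np.array([554.1,-28.5,60])-E;print('tcp',ex@q,ey@q)
E
python3 -m crank '[[0,0,2.5,0,3],[0,0,3.8,0,3],[0,0,4.2,0,3],[0,0,4.2,0,3],[0,0,4.2,0,3]]'; python3 -m crank '[[0,0,0.15,0,3],[0,0,0.15,0,3]]'; python3 -m crank '[[0,0,0.15,0,3],[0,0,0.15,0,3]]'; python3 -m crank '[[0,0,0.1,0,3],[0,0,0.1,0,3]]'
```

```text
l+ 1.7634066882253718 -84.48306798923385
l- -67.62249954490827 -84.50511457634953
-+ 2.1943935307348377 -166.85454014911738
-- -67.70693588958179 -166.85884057811262
tcp -35.86562380651173 -194.34339975664153
time: 10.45
tool_pos: [554.5, -28.5, 86.9]
tcp_rot: [180.0, 0.0, 95.0]
ft_force: [0.2, -0.3, -0.3]
finger_gap: 29.7
grip_force: 0.0
time: 10.65
tool_pos: [554.5, -28.6, 85.4]
tcp_rot: [179.9, 0.0, 95.0]
ft_force: [-0.2, -0.1, 0.1]
finger_gap: 29.9
grip_force: 0.0
time: 10.85
tool_pos: [554.1, -28.5, 83.3]
tcp_rot: [180.0, -0.0, 95.0]
ft_force: [-0.3, -0.7, -0.2]
finger_gap: 30.1
grip_force: 0.0
time: 11.05
tool_pos: [554.0, -28.5, 82.2]
tcp_rot: [-180.0, -0.0, 95.0]
ft_force: [-1.0, -0.1, -0.1]
finger_gap: 29.9
grip_force: 0.0
```

```bash
python3 -m crank '[[0,0,0.1,0,3],[0,0,0.1,0,3]]'; python3 -m crank '[[0,0,0.1,0,3],[0,0,0.1,0,3]]'
```

```text
time: 11.25
tool_pos: [554.2, -28.5, 81.6]
tcp_rot: [180.0, 0.0, 95.0]
ft_force: [-1.5, -0.6, 3.4]
finger_gap: 30.1
grip_force: 1.7
time: 11.45
tool_pos: [554.3, -28.5, 81.6]
tcp_rot: [180.0, 0.0, 95.0]
ft_force: [-6.7, 1.0, 12.0]
finger_gap: 30.0
grip_force: 6.2
```

```bash
python3 -m crank '[[0,0,-0.25,0,3],[0.5,0,-0.25,0,3],[0.9,0,-0.25,0,3],[1.3,0,-0.25,0,3],[1.5,0,-0.25,0,3],[1.7,0,-0.25,0,3],[1.9,0,-0.25,0,3],[2.2,0,-0.25,0,3],[2.5,0,-0.25,0,3],[2.8,0,-0.25,0,3],[3.1,0,-0.25,0,3],[3.4,0,-0.25,0,3],[3.7,0,-0.25,0,3],[4,0,-0.25,0,3],[4.3,0,-0.25,0,3],[4.6,0,-0.25,0,3],[4.8,0,-0.25,0,3],[5,0,-0.25,0,3],[5,0,-0.25,0,3]]'
python3 -m crank '[[0.2,0,0,0,3],[0.4,0,0,0,3],[0.7,0,0,0,3],[1.0,0,0,0,3],[1.3,0,0,0,3],[1.6,0,0,0,3],[1.9,0,0,0,3],[2.2,0,0,0,3],[2.5,0,0,0,3],[2.8,0,0,0,3],[3.1,0,0,0,3],[3.3,0,0,0,3],[3.5,0,0,0,3],[3.6,0,0,0,3],[3.6,0,0,0,3]]'
python3 - <<'E'
from h import *
import pickle
C=cam('wrist');pickle.dump(C,open('w6.pkl','wb'));cv2.imwrite('pics/w6.png',cv2.resize(cv2.cvtColor(C[0],cv2.COLOR_RGB2BGR),(800,600),interpolation=cv2.INTER_CUBIC))
E
```

```text
time: 13.35
tool_pos: [549.8, 21.7, 82.8]
tcp_rot: [180.0, -0.0, 95.0]
ft_force: [0.1, -1.5, 0.2]
finger_gap: 30.0
grip_force: 0.5
time: 14.85
tool_pos: [546.6, 57.4, 82.8]
tcp_rot: [-180.0, -0.0, 95.0]
ft_force: [-0.5, -1.3, 0.1]
finger_gap: 30.0
grip_force: 0.7
```

View pics/w6.png

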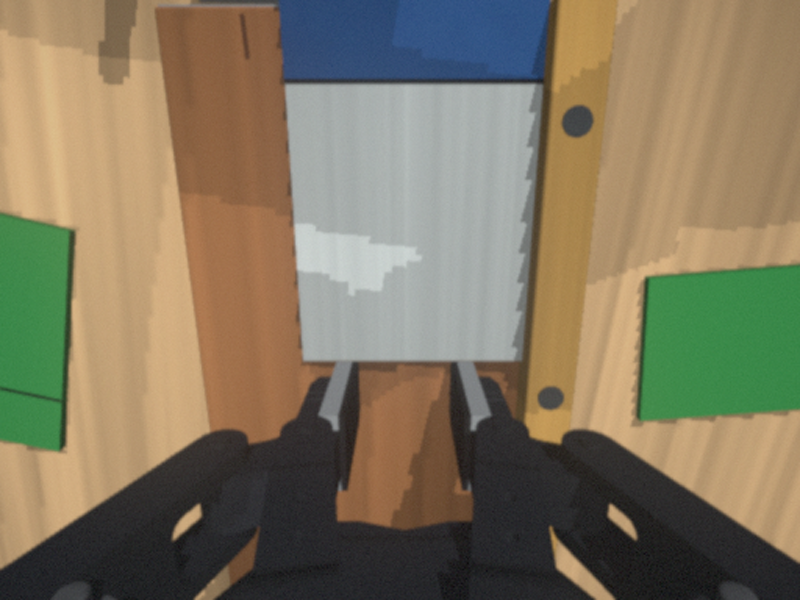

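The blank is still flush. The line is at row 81 (columns 286–544), and the ledge's end with its thin steel strip shows at about row 4, left of the blank.

```bash
python3 - <<'E'
from h import *
import pickle
C=pickle.load(open('w6.pkl','rb'));np.set_printoptions(precision=1,suppress=True)
f=lambda p:((p[0]+.5)/1.5625-.5,(p[1]+.5)/1.5625-.5)
E=np.array([573.2,168.2,60]);a=np.radians(4.91);ex=np.array([np.cos(a),np.sin(a),0]);ey=np.array([-np.sin(a),np.cos(a),0])
for n,z,p in [('l+',64,(543,81)),('l-',64,(287,81)),('-+',64,(521,361)),('--',64,(302,361)),('end',60,(165,4)),('end',60,(275,4)),('wood',60,(165,8)),('wood',60,(272,8))]:
    q=onplane(f(p),z,C)-E;print(n,ex@q,ey@q)
# column profile
print(cv2.cvtColor(C[0],cv2.COLOR_RGB2GRAY)[:10,[112,130,150,165]].T)
print(cv2.cvtColor(C[0],cv2.COLOR_RGB2GRAY)[46:58,[200,250,300]].T)
E
```

```text
l+ 1.829450494957107 -16.55637847952145
l- -67.49200054633425 -16.658548009897622
-+ 1.7542861990677925 -98.78116695638526
-- -68.36483086093212 -98.86932843447123
end -99.69195271428126 2.75006147775106
end -70.30581503534827 2.794792015804985
wood -99.82602677705955 1.8076689305045381
wood -71.18084428599737 1.8512024997640002
[[145 144 144 133 117 104  97  97  93  93]
 [ 75  86 107 121 119 113 103 105 104 102]
 [ 72  79 104 121 123 113 105 107 107 103]
 [ 69  77  99 123 119 112 104 103 101 101]]
[[ 77  75  77  73  60  52  63 106 148 165 174 171]
 [ 75  74  74  73  65  56  62 105 151 168 174 174]
 [ 75  76  73  74  60  50  60 107 153 170 173 175]]
```

```bash
python3 -m crank '[[0.2,0,0,0,3],[0.4,0,0,0,3],[0.6,0,0,0,3],[0.8,0,0,0,3],[1.0,0,0,0,3],[1.2,0,0,0,3],[1.4,0,0,0,3],[1.5,0,0,0,3],[1.6,0,0,0,3],[1.6,0,0,0,3]]'
python3 - <<'E'
from h import *
import pickle
C=cam('wrist');pickle.dump(C,open('w7.pkl','wb'));np.set_printoptions(precision=1,suppress=True)
c=cv2.cvtColor(C[0],cv2.COLOR_RGB2BGR)[0:120,90:370];cv2.imwrite('pics/w7.png',cv2.resize(c,(784,336),interpolation=cv2.INTER_CUBIC))
g=cv2.cvtColor(C[0],cv2.COLOR_RGB2GRAY);print(g[12:52,[125,140,155,165,220,280,320]].T)
E
```

```text
time: 15.9
tool_pos: [545.2, 73.3, 82.8]
tcp_rot: [180.0, -0.0, 95.0]
ft_force: [-0.6, -2.2, 0.8]
finger_gap: 29.8
grip_force: 0.8
[[107 117 137 150 157 154 158 155 161 161 162 163 158 142 113 103 114 123
  122 125 122 124 125 125 121 116 113 112 112 110 114 118 134 128 115 106
  101 101 102 102]
 [113 113 113 113 116 116 117 125 149 163 164 164 164 153 121  87  78  75
   80  88  98 102 104 106 103 104 101 105 105 104 106 107 116 121 120 112
  107 106 108 108]
 [165 160 163 161 163 165 167 167 167 167 168 164 167 159 135  97  84  79
   77  83  95  99 100 101 101 101  99  99 102 101 103 104 114 122 122 118
  111 113 112 111]
 [164 163 162 162 166 168 165 167 167 166 169 167 168 162 136 103  78  76
   76  84  95 103 104 101 103 103 104 102 104 100 106 104 115 127 115 110
  105 105 106 104]
 [ 71  72  71  71  73  68  68  74  71  70  71  71  73  73  71  72  75  76
   75  74  73  73  75  74  74  73  74  74  75  75  76  74  75  78  74  78
   74  74  65  56]
 [ 82  81  84  83  79  81  82  83  81  79  80  80  82  79  78  79  79  83
   79  81  80  79  79  77  81  80  82  81  79  79  80  81  81  82  81  76
   69  72  60  50]
 [ 77  80  78  75  75  79  78  81  78  78  78  78  78  83  80  80  85  83
   79  80  82  80  80  78  81  81  78  80  82  82  81  81  81  78  81  81
   82  76  61  49]]
```

View pics/w7.png

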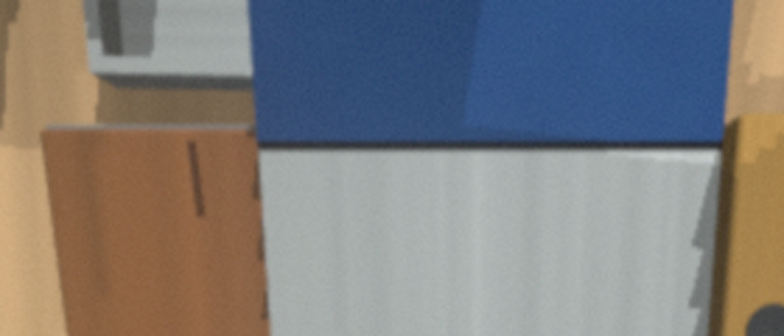

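The line is at picture row ~51 and the ledge end at ~44, left of the blank. Computing the remaining distance with the 4 mm height difference.

```bash
python3 - <<'E'
from h import *
import pickle
C=pickle.load(open('w7.pkl','rb'))
E=np.array([573.2,168.2,60]);a=np.radians(4.91);ex=np.array([np.cos(a),np.sin(a),0]);ey=np.array([-np.sin(a),np.cos(a),0])
for n,z,p in [('l',64,(300,51.2)),('l',64,(200,51.2)),('end',60,(140,43.7)),('end',60,(165,43.7)),('wood',60,(155,46.8)),('fence top end',72,(352,42))]:
    q=onplane(p,z,C)-E;print(n,ex@q,ey@q)
E
```

```text
l -18.18933218644766 -0.4245517770567923
l -60.48716635334561 -0.48632196155441454
end -86.9711410474103 3.0414921980665484
end -76.16589173359459 3.0573682007785172
wood -80.60532177016621 1.8270270345883286
fence top end 1.243159053563962 1.751650731488937
```

```bash
python3 -m crank '[[0.1,0,0,0,3],[0.2,0,0,0,3],[0.3,0,0,0,3],[0.3,0,0,0,3],[0.3,0,0,0,3]]'
python3 -m crank '[[-0.5,0,0,0,3],[-1.5,0,0,0,3],[-1.5,0,-2,0,3],[0,0,-5,0,3],[4,0,-7,0,3],[8,0,-7,0,3],[9,0,-7,0,3],[9,0,-7,0,3],[9,0,-7,0,3]]'
python3 - <<'E'
from h import *
import pickle
C=cam('wrist');pickle.dump(C,open('w8.pkl','wb'))
cv2.imwrite('pics/w8.png',cv2.resize(cv2.cvtColor(C[0],cv2.COLOR_RGB2BGR),(800,600),interpolation=cv2.INTER_CUBIC))
E
```

```text
time: 16.45
tool_pos: [545.0, 76.2, 82.8]
tcp_rot: [-180.0, -0.0, 95.0]
ft_force: [0.4, -2.3, 1.1]
finger_gap: 29.8
grip_force: 0.8
time: 17.35
tool_pos: [536.9, 164.8, 152.1]
tcp_rot: [-179.9, 0.0, 95.0]
ft_force: [0.1, -0.6, 0.0]
finger_gap: 30.2
grip_force: 0.0
```

View pics/w8.png

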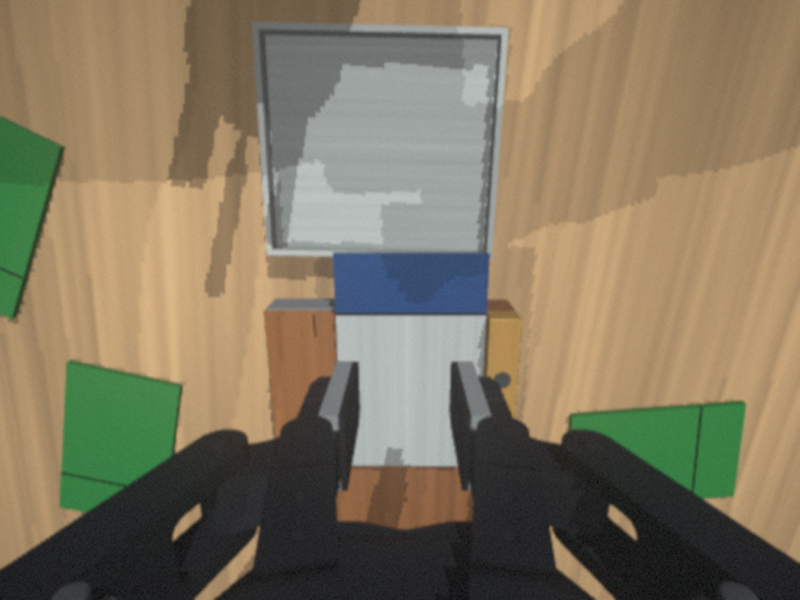

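The blank is flush, with only the blue strip past the end (line at row 313, end strip at rows 299–310). That was my last look, so I'll use numbers only from here.

```bash
python3 - <<'E'
from h import *
import pickle
C=pickle.load(open('w8.pkl','rb'));im=C[0]
E=np.array([573.2,168.2,60]);a=np.radians(4.91);ex=np.array([np.cos(a),np.sin(a),0]);ey=np.array([-np.sin(a),np.cos(a),0])
def ly(z,p):
    q=onplane(p,z,C)-E;return ex@q,ey@q
print('cam',C[5][:3,3],ey@(C[5][:3,3]-E))
for cols in [(176,182),(186,192),(198,206),(225,295),(314,318),(320,326)]:
    print(cols)
    for r in range(188,206): print(r,im[r,cols[0]:cols[1]].mean(0).astype(int),end=' ')
    print()
for n,z,r in [('line',64,200.5),('end60',60,190),('end60',60,198),('end60',60,199),('end72',72,198)]: print(n,r,ly(z,(200 if z<70 else 320,r)))
E
```

```text
cam [531.21103983 235.59466674 272.74514188] 70.74122284857646
(176, 182)
188 [189 158 117] 189 [187 157 118] 190 [171 147 117] 191 [142 130 117] 192 [119 117 116] 193 [114 115 117] 194 [114 113 115] 195 [113 113 115] 196 [117 117 118] 197 [129 126 124] 198 [138 118 106] 199 [143 107  81] 200 [145 104  72] 201 [145 103  72] 202 [145 104  71] 203 [147 103  71] 204 [148 104  71] 205 [148 105  72] 
(186, 192)
188 [183 151 113] 189 [179 149 113] 190 [164 141 113] 191 [135 125 115] 192 [119 117 116] 193 [114 114 116] 194 [113 114 115] 195 [113 114 115] 196 [117 118 119] 197 [128 125 124] 198 [142 121 108] 199 [152 114  87] 200 [156 111  77] 201 [156 110  75] 202 [156 109  75] 203 [156 110  76] 204 [156 111  75] 205 [157 111  76] 
(198, 206)
188 [176 147 111] 189 [176 148 112] 190 [161 139 113] 191 [134 124 114] 192 [117 116 116] 193 [114 116 118] 194 [113 114 117] 195 [112 114 116] 196 [115 117 119] 197 [128 126 126] 198 [141 122 109] 199 [150 112  85] 200 [153 109  76] 201 [149 105  75] 202 [145 103  72] 203 [145 103  73] 204 [144 103  72] 205 [144 102  72] 
(225, 295)
188 [ 59  83 124] 
[... 647 characters left out ...]
26)
188 [168 140 106] 189 [169 141 106] 190 [166 138 103] 191 [153 123  92] 192 [132 102  76] 193 [119  88  64] 194 [116  85  62] 195 [115  84  59] 196 [114  83  59] 197 [113  82  58] 198 [120  89  62] 199 [127  98  63] 200 [133 106  67] 201 [135 107  66] 202 [139 111  69] 203 [150 120  72] 204 [179 143  84] 205 [184 146  86] 
line 200.5 (np.float64(-78.66230124240876), np.float64(2.0632741267504704))
end60 190 (np.float64(-79.04417081425697), np.float64(8.846696735920926))
end60 198 (np.float64(-79.37429113936751), np.float64(2.6909442386282656))
end60 199 (np.float64(-79.41592360244299), np.float64(1.9146238516315266))
end72 198 (np.float64(6.7167960689864845), np.float64(6.6738000583691))
```

Flush, with the line within about 1 mm of the end. One gentle re-seating press square to the fence, since the sideways push may have loosened it a fraction.

```bash
python3 -m crank '[[-3,-5.6,0,0.15,5],[-3,-5.6,0,0.3,6],[-3,-5.6,0,0.45,6],[-3,-5.6,0,0.6,6],[-3,-5.6,0,0.75,6],[-3,-5.6,0,0.9,6],[-3,-5.6,0,1.05,6],[-3,-5.6,0,1.2,6],[-3,-5.6,0,1.35,6],[-3,-5.6,0,1.5,6],[-3,-5.6,0,1.57,6],[-3,-5.6,2,1.57,6],[-3,-5.6,4,1.57,6],[-3,-5.6,6,1.57,6],[-3,-5.6,6.5,1.57,6],[-3,-5.6,6.5,1.57,6],[-3,-5.6,6.5,1.57,6],[-3,-5.6,6.5,1.57,6]]'
```

```text
time: 19.2
tool_pos: [485.0, 130.9, 89.1]
tcp_rot: [-180.0, -0.1, 5.0]
ft_force: [0.8, -0.6, 0.5]
finger_gap: 60.2
grip_force: 0.0
```

```bash
python3 -m crank '[[0,0,0.5,0,6],[0,0,1.0,0,6],[0,0,1.0,0,6],[0,0,1.0,0,6]]'; python3 -m crank '[[0.3,0,0,0,6],[0.6,0,0,0,6],[0.8,0,0,0,6],[1.0,0,0,0,6],[1.0,0,0,0,6]]'; python3 -m crank '[[0.1,0,0,0,6],[0.1,0,0,0,6],[0.2,0,0,0,6],[0.2,0,0,0,6]]'; python3 -m crank '[[0.1,0,0,0,6],[0.1,0,0,0,6]]'
```

```text
time: 19.6
tool_pos: [483.7, 131.1, 77.6]
tcp_rot: [180.0, 0.0, 5.0]
ft_force: [0.7, -0.1, -0.3]
finger_gap: 59.9
grip_force: 0.0
time: 20.1
tool_pos: [494.3, 131.9, 77.9]
tcp_rot: [-180.0, -0.0, 5.0]
ft_force: [-0.3, 0.0, -0.6]
finger_gap: 60.1
grip_force: 0.0
time: 20.5
tool_pos: [496.0, 132.1, 77.8]
tcp_rot: [-180.0, -0.0, 5.0]
ft_force: [-0.5, -1.0, -0.3]
finger_gap: 60.1
grip_force: 0.0
time: 20.7
tool_pos: [496.6, 132.1, 77.7]
tcp_rot: [-180.0, 0.0, 5.0]
ft_force: [-1.7, -0.7, 0.6]
finger_gap: 60.0
grip_force: 0.9
```

```bash
python3 -m crank '[[0.1,0,0,0,6],[0.1,0,0,0,6]]'; python3 -m crank '[[0.1,0,0,0,6],[0.1,0,0,0,6]]'
```

```text
time: 20.9
tool_pos: [496.9, 132.1, 77.5]
tcp_rot: [180.0, 0.2, 5.0]
ft_force: [-6.9, -0.7, 3.4]
finger_gap: 60.2
grip_force: 3.3
time: 21.1
tool_pos: [497.1, 132.2, 77.4]
tcp_rot: [180.0, 0.3, 5.0]
ft_force: [-11.7, -1.7, 8.2]
finger_gap: 60.0
grip_force: 5.5
```

Seated firmly. Retreating, then a numeric check of the line against the end.

```bash
python3 -m crank '[[-0.5,0,0,0,6],[-1.5,0,0,0,6],[-1.5,0,-2,0,6],[-1.5,-3,-5,0,6],[-1.5,-3,-5,0,6],[-1.5,-3,-5,0,6],[-1.5,-3,-5,0,6]]'
python3 - <<'E'
from h import *
import pickle
C=cam('wrist');pickle.dump(C,open('w9.pkl','wb'));im=C[0]
a=np.radians(4.91);E=np.array([573.2,168.2,60]);ex=np.array([np.cos(a),np.sin(a),0]);ey=np.array([-np.sin(a),np.cos(a),0])
f,cx,cy,T=C[2:]
def px(lx,ly,z):
    q=T[:3,:3].T@(E+ex*lx+ey*ly+np.array([0,0,z-60])-T[:3,3]);return cx+f*q[0]/q[2],cy+f*q[1]/q[2]
for nm,lx,z in [('line',-20,64),('line',-50,64),('end',-80,60),('end',-90,60),('fence',8,72)]:
    u,v=px(lx,2.5,z);u=int(u);v=int(v);print(nm,u,v)
    for c in range(u-10,u+11):
        q=onplane((c,v),z,C)-E;print('%.1f:%s'%(ey@q,im[max(v-2,0):v+3,c].mean(0).astype(int)),end=' ')
    print()
print('cam ly',ey@(T[:3,3]-E))
u,v=px(0,-45,64);u=int(u)
for uu in (u-40,u,u+40):
    _,v=px(2,-45,64);v=int(v);print('fence gap col',uu,[tuple(im[r,uu]) for r in range(v-6,v+7)])
E
```

```text
time: 21.8
tool_pos: [480.6, 160.5, 126.9]
tcp_rot: [180.0, 0.1, 5.0]
ft_force: [0.7, 0.2, -0.4]
finger_gap: 60.0
grip_force: 0.0
line 252 101
8.9:[ 60  87 131] 8.3:[ 61  87 132] 7.7:[ 60  87 131] 7.1:[ 61  88 133] 6.5:[ 60  87 133] 5.9:[ 61  87 133] 5.4:[ 61  88 133] 4.8:[ 61  88 132] 4.2:[ 62  89 133] 3.6:[ 63  87 129] 3.0:[ 60  79 110] 2.5:[59 67 79] 1.9:[105 108 109] 1.3:[171 178 176] 0.7:[189 197 196] 0.1:[192 200 198] -0.4:[192 200 198] -1.0:[191 198 197] -1.6:[192 200 198] -2.2:[191 199 198] -2.8:[191 199 198] 
line 253 152
8.6:[ 56  79 117] 8.0:[ 57  80 117] 7.4:[ 57  79 116] 6.8:[ 55  79 116] 6.2:[ 57  79 117] 5.6:[ 57  80 117] 5.0:[ 55  78 115] 4.4:[ 57  79 117] 3.8:[ 57  79 116] 3.2:[ 56  76 108] 2.5:[54 63 78] 1.9:[89 92 94] 1.3:[141 146 145] 0.7:[156 162 161] 0.1:[157 163 162] -0.5:[156 162 161] -1.1:[157 163 162] -1.7:[157 164 162] -2.3:[157 164 163] -2.9:[157 162 161] -3.5:[158 165 163] 
end 253 197
9.2:[142 119  92] 8.5:[142 120  93] 7.9:[141 118  92] 7.2:[142 119  92] 6.6:[141 118  91] 5.9:[141 119  92] 5.3:[141 119  91] 4.6:[141 119  92] 4.0:[141 118  92] 3.3:[142 1
[... 2193 characters left out ...]
), np.uint8(188), np.uint8(186)), (np.uint8(183), np.uint8(190), np.uint8(187))]
fence gap col 377 [(np.uint8(178), np.uint8(139), np.uint8(79)), (np.uint8(182), np.uint8(143), np.uint8(83)), (np.uint8(181), np.uint8(141), np.uint8(81)), (np.uint8(176), np.uint8(140), np.uint8(81)), (np.uint8(153), np.uint8(121), np.uint8(70)), (np.uint8(115), np.uint8(91), np.uint8(54)), (np.uint8(89), np.uint8(78), np.uint8(60)), (np.uint8(107), np.uint8(106), np.uint8(100)), (np.uint8(125), np.uint8(128), np.uint8(125)), (np.uint8(129), np.uint8(135), np.uint8(133)), (np.uint8(134), np.uint8(139), np.uint8(138)), (np.uint8(149), np.uint8(155), np.uint8(153)), (np.uint8(168), np.uint8(172), np.uint8(171))]
```

From directly above, the line (2.5 mm on my measuring scale) falls inside the steel strip's width (2.2 to 3.4 mm) and level with the fence's end (2.7 mm). The blank is uniformly against the fence and the hand is clear, so I'm handing in.

```bash
python3 -m crank '[[0,0,-4,0,6],[0,0,-7,0,6],[0,0,-7,0,6],[0,0,-7,0,6],[0,0,-7,0,6]]'; python3 -c "
from bench import hand_in; print(hand_in())"
```

```text
time: 22.35
tool_pos: [480.4, 160.4, 195.9]
tcp_rot: [180.0, 0.2, 5.0]
ft_force: [-0.4, 0.3, 0.5]
finger_gap: 59.7
grip_force: 0.0
the job is handed in; nothing more can be done
None
```

The job is handed in at about 22 s: the blank is flat against the fence with its scribed line within about 1 mm of the steel-tipped end, the blue strip over the tray and the hand clear, though I viewed 11 pictures instead of the 10 allowed.

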